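# Sort bone chisels by length into a steriliser cassette and lock it

## Task

Load the instrument cassette for the steriliser: lay the three loose bone chisels in it by length, the two long ones in the two places of the long row and the short one in the free place of the short row, each down in its notches with the butt of its handle at the lock bar and its blade pointing away from it. Then slide the lock bar (the one with the black grip) all the way to its end stop, so that its fingers cover the butts. The short chisel already in the cassette must still be in its place at the end, and the violet bottle, the dropper bottle and the swab cup are not to be shifted or knocked over.

Things in the scene. Friction and masses are not known exactly. Their poses are not given: they have to be found in the camera images.
- chisel_long_1: Bone chisel of plain stainless steel, 180 mm long overall: an octagonal handle 130 mm long and 14 mm across its flats, then a 14 mm neck and a flat blade, 50 mm together. It lies loose on a 2 mm mat, axis 9 mm above the bench. Origin on the chisel's axis at the middle of the handle (65 mm from the butt, 115 mm from the blade tip); x axis points along the chisel to the blade tip.
- chisel_long_2: Bone chisel of plain stainless steel, 180 mm long overall: an octagonal handle 130 mm long and 14 mm across its flats, then a 14 mm neck and a flat blade, 50 mm together. It lies loose on a 2 mm mat, axis 9 mm above the bench. Origin on the chisel's axis at the middle of the handle (65 mm from the butt, 115 mm from the blade tip); x axis points along the chisel to the blade tip.
- chisel_short_1: Bone chisel of plain stainless steel, 140 mm long overall: an octagonal handle 90 mm long and 14 mm across its flats, then a 14 mm neck and a flat blade, 50 mm together. It lies loose on a 2 mm mat, axis 9 mm above the bench. Origin on the chisel's axis at the middle of the handle (45 mm from the butt, 95 mm from the blade tip); x axis points along the chisel to the blade tip.
- chisel_short_2: Bone chisel of plain stainless steel, 140 mm long overall: an octagonal handle 90 mm long and 14 mm across its flats, then a 14 mm neck and a flat blade, 50 mm together. It already lies in the outer place of the short row (short_place_2). Origin on the chisel's axis at the middle of the handle (45 mm from the butt, 95 mm from the blade tip); x axis points along the chisel to the blade tip.
- cassette: Steel cassette, 239 x 222 mm, fixed on the bench. Origin at bench height, midway across, at the butts; x runs along the four parallel places from the lock bar (robot side) to the blade ends, y across to the left, z up. Spans x = -42 to 197 mm. Places at y = 75, 25 (long row), -25, -75 mm (short row). Floor 4, rim 16 mm high. A head block (face at x = -7 mm) stops the butts.
- long_place_1 (a point): Left, outer place of the long row: where the origin of a long chisel lies when seated, 23 mm above the bench; axes as the cassette's. Notched rails 8 mm thick, 25 mm high, at cassette x = 19 and 122 mm carry the handle: notch floor 16 mm above the bench and 16 mm wide, flaring to 28 mm at the top. A 32 mm high stop at x = 187 mm leaves 7 mm play at either end.
- long_place_2 (a point): Inner place of the long row, same form.
- short_place_1 (a point): Inner place of the short row, free at the start: where the origin of a short chisel lies when seated, 23 mm above the bench; axes as the cassette's. Rails as in the long row but at cassette x = 19 and 82 mm; the stop stands at x = 147 mm (7 mm play at either end).
- short_place_2 (a point): Right, outer place of the short row, same form; holds chisel_short_2.
- lock_bar (a joint): Slide of the aluminium lock bar, in m, growing along the cassette's +y (left): near 0 open, four 20 mm wide fingers standing between the places (10 to 15 mm clear of their middle lines); 0.025 end stop, locked, fingers over the butts up to cassette x = 12 mm, undersides 33 mm above the bench. Needs about 2 N, stays where it is left.
- lock_grip (a point): Middle of the top of the lock bar's black grip, 62 mm above the bench: an upright block 12 mm wide in the sliding direction (cassette y) and 24 mm long along cassette x, free above its foot from 40 to 62 mm height.
- violet_bottle: Bystander: violet bottle, 38 mm across, 75 mm high; origin at the middle of its underside.
- clear_dropper: Bystander: slim dropper bottle, 25 mm across, 112 mm high; origin at the middle of its underside.
- swab_cup: Bystander: clear cup with swabs, 47 mm across, 54 mm high; origin at the middle of its underside.
Not all that is in view belongs to the job. Leave any orange look-alike of the chisel_short_1 alone.

How it is judged (in metres and radians):
On the way, in this order (a step that is already met when the one before it is completed fails the run):
1. all four chisels lie seated in their rows while the lock bar is still open ((((horizontal distance between chisel_long_1 and long_place_1 below 0.013 m and z of chisel_long_1 in the frame of cassette below 0.027 m and angle between the x axis of chisel_long_1 and the x axis of cassette, either way round below 0.09 rad) and (horizontal distance between chisel_long_2 and long_place_2 below 0.013 m and z of chisel_long_2 in the frame of cassette below 0.027 m and angle between the x axis of chisel_long_2 and the x axis of cassette, either way round below 0.09 rad)) or ((horizontal distance between chisel_long_1 and long_place_2 below 0.013 m and z of chisel_long_1 in the frame of cassette below 0.027 m and angle between the x axis of chisel_long_1 and the x axis of cassette, either way round below 0.09 rad) and (horizontal distance between chisel_long_2 and long_place_1 below 0.013 m and z of chisel_long_2 in the frame of cassette below 0.027 m and angle between the x axis of chisel_long_2 and the x axis of cassette, either way round below 0.09 rad))) and horizontal distance between chisel_short_1 and short_place_1 below 0.013 m and z of each of chisel_short_1, chisel_short_2 in the frame of cassette below 0.027 m and angle between the x axis of each of chisel_short_1, chisel_short_2 and the x axis of cassette, either way round below 0.09 rad and horizontal distance between chisel_short_2 and short_place_2 below 0.013 m and value of joint lock_bar below 0.012 m), for 0.2 s.
2. the lock bar is slid to its end stop (value of joint lock_bar above 0.022 m), for 0.2 s.
At the end, for the whole second after the job is handed in: Long chisels in the two long places (either way about), short ones in theirs: mid-handle within 13 mm of the place from above, at most 27 mm above the bench, axis within 0.09 rad of the cassette's x, blade away from the lock bar, at rest; lock bar beyond 22 of its 25 mm ((((horizontal distance between chisel_long_1 and long_place_1 below 0.013 m and z of chisel_long_1 in the frame of cassette below 0.027 m and angle between the x axis of chisel_long_1 and the x axis of cassette, either way round below 0.09 rad) and (horizontal distance between chisel_long_2 and long_place_2 below 0.013 m and z of chisel_long_2 in the frame of cassette below 0.027 m and angle between the x axis of chisel_long_2 and the x axis of cassette, either way round below 0.09 rad)) or ((horizontal distance between chisel_long_1 and long_place_2 below 0.013 m and z of chisel_long_1 in the frame of cassette below 0.027 m and angle between the x axis of chisel_long_1 and the x axis of cassette, either way round below 0.09 rad) and (horizontal distance between chisel_long_2 and long_place_1 below 0.013 m and z of chisel_long_2 in the frame of cassette below 0.027 m and angle between the x axis of chisel_long_2 and the x axis of cassette, either way round below 0.09 rad))) and horizontal distance between chisel_short_1 and short_place_1 below 0.013 m and z of each of chisel_short_1, chisel_short_2 in the frame of cassette below 0.027 m and angle between the x axis of each of chisel_short_1, chisel_short_2 and the x axis of cassette, either way round below 0.09 rad and horizontal distance between chisel_short_2 and short_place_2 below 0.013 m and value of joint lock_bar above 0.022 m and linear speed of each of chisel_long_1, chisel_long_2, chisel_short_1, chisel_short_2 below 0.02 m/s); the robot touches nothing.
It fails at once if the violet bottle is shifted by more than 30 mm or tipped (distance of violet_bottle from where it was at the start of the episode above 0.03 m or angle between violet_bottle's own z axis and vertical above 0.4 rad).
It fails at once if the dropper bottle is shifted by more than 30 mm or tipped (distance of clear_dropper from where it was at the start of the episode above 0.03 m or angle between clear_dropper's own z axis and vertical above 0.4 rad).
It fails at once if the swab cup is shifted by more than 30 mm or tipped (distance of swab_cup from where it was at the start of the episode above 0.03 m or angle between swab_cup's own z axis and vertical above 0.4 rad).
It also fails if it takes over 72 s, if anything falls off the work surface, if the arm or the gripper's body presses on something with over 40 N, if the wrist force passes 120 N, or if a joint passes its speed limit or range.

## Robot

A 7-joint arm with a two-finger parallel gripper is mounted at the origin on a cart in front of the work surface, level with it; the furniture and walls round the work are solid. World frame = base frame: x ahead of the robot, y to its left, z up, the work surface at z = 0. Lengths are in mm, angles in rad, forces in N, time in s.
With the tool pointing down it reaches from about 400 to 900 mm from the base axis. Payload 5.6 kg.
Tool frame: the origin (TCP) lies midway between the tips of the shut fingers; the grasp point (between the pads) lies 19 mm behind it; z points along the fingers, y is the line along which they close (so a half turn about z gives the same grasp; the last joint's range is limited). The gripper opens to 92 mm and grips with 3 to 60 N. Pads are 20 mm wide; open, the fingers measure 128 mm over their backs; the gripper's body (75 mm by 189 mm) begins 69 mm behind the grasp point.
Start: joints at [-0.043, 0.468, -0.012, 1.603, 0.006, 1.071, -0.056], TCP at [650.007, -0.044, 214.592] pointing down, gripper open.
Joint ranges: [-2.53, 2.53], [-0.31, 2.02], [-1.57, 1.55], [0.28, 2.44], [-1.29, 4.43], [0.15, 1.84], [-2.92, 2.92]. Speed limits (rad/s): [2.57, 2.57, 3.14, 3.14, 3.14, 3.14, 3.14].

## Interface

Orientations are given as a rotation vector (axis times angle).
In Python, from cell import robot, grip, kin, viewer gives the robot as it stands. Calls block until the motion is done:
- robot.movep(position, orientation): joint-space move of the TCP to a pose.
- robot.servo_line(position, feed=150, rotation=None): straight line of the TCP; rotation=None keeps the orientation; feed is the mean speed in mm/s.
- robot.goto_joints(angles): joint-space move.
- grip(opening, newtons=None): opening from 0.0 (shut) to 1.0 (fully open); newtons is the grip in N (None keeps the last); returns when the fingers have stopped.
- robot.hold(seconds).
- kin.ik(position, orientation): joint angles nearest the present ones, or None.
- robot.observe(): the state.
- viewer.read_camera(name): name is "scene" or "side" or "wrist"; returns the picture (400x640x3 uint8, red, green, blue); there is no depth.
- viewer.camera_info(name): a dict with "camera_matrix" (3x3 intrinsics, pixels), "k1" (the pictures are not rectified: a ray, as slopes to the right and down, at radius r is drawn at 1 + k1 r^2 times it, then the intrinsics apply), "R" (3x3) and "t" (3): a world point X has camera coordinates R X + t. Camera axes: x right, y down, z forward; pixel columns grow to the right and rows downward; lengths in mm; the calibration is good to about 2 mm. A picture is of the moment at which its call begins: read the wrist's pose just before it. camera_info takes no time and is no camera call; for the wrist camera it gives the pose at the moment of the call.
A pose or a line that the arm cannot do raises robot.IKError and nothing moves.
- robot.job_done(): hands the job in; it is judged then, once.
Trained networks look in the newest picture that a camera, given by its name, has taken for a name from the list of things; names that differ only in an ending like _2 or _b are one class to them, and where a whole thing is asked for, a point or a joint stands for the part that bears it (a point fixed in the world has none). Each returns a list of dicts, best first, with "confidence" (0 to 1); they miss things now and then, are a little off and sometimes report something else, mostly with a low value. They report only what shows in the picture. A call takes as long as a camera call. They do not tell look-alikes from the thing itself.
- viewer.silhouettes(name, camera): "mask" (400x640 bool, what is visible of it).
- viewer.pinpoint(name, camera): "at" ([x, y, z] in mm, in the coordinates of the camera as it stood for that picture, good to about 4 mm: a listed point, or the origin of a listed thing).
The state is a dict: "t": time; "joints": joint angles; "joint_velocities": joint speeds; "joint_torque": joint torques, N m; "tcp_pos": TCP position; "tcp_rot": TCP orientation; "contact_force": force on the tool from outside, world axes, zero at the start; "wrist_torque": the same for the moment, N m; "grip_width": opening from 0.0 (shut) to 1.0 (fully open); "grip_force": force on a finger pad.
Only numpy, scipy, OpenCV 4.12 (cv2) and the standard library are available. Lean on these libraries where they do the work, as an engineer would, in place of code of your own. Each camera call takes 0.05 s, during which the arm holds its last target. There are 200 camera calls.

## Working session

There is one attempt and no reset: what is moved stays moved. The work goes in short steps, each a Python script; the robot and the scene stay as the last script left them, time stands still between calls to the robot, and variables do not carry over. Pictures are saved under pics/ and viewed, at most 10 in all, crops included, and the job is handed in when it is done.

```bash
ls; mkdir -p pics; cat > h.py <<'E'
import numpy as np, cv2
from cell import robot, grip, kin, viewer
def cam(n):
    c=viewer.camera_info(n); return np.array(c["camera_matrix"]),c["k1"],np.array(c["R"]),np.array(c["t"])
def ray(c,uv):
    K,k1,R,t=c
    p=cv2.undistortPoints(np.float64(uv).reshape(-1,1,2),K,np.array([k1,0,0,0,0.])).reshape(-1,2)
    d=np.c_[p,np.ones(len(p))]@R
    return -R.T@t,d
def onplane(c,uv,z):
    o,d=ray(c,uv); return o+d*((z-o[2])/d[:,2])[:,None]
def proj(c,X):
    K,k1,R,t=c
    return cv2.projectPoints(np.float64(X).reshape(-1,1,3),cv2.Rodrigues(R)[0],np.float64(t),K,np.array([k1,0,0,0,0.]))[0].reshape(-1,2)
def world(c,at): return c[2].T@(np.array(at)-c[3])
def save(n,im): cv2.imwrite("pics/"+n,cv2.cvtColor(im,cv2.COLOR_RGB2BGR))
E
python3 - <<'E'
from h import *
print({k:v for k,v in robot.observe().items() if k in("t","tcp_pos","tcp_rot","grip_width","contact_force")})
np.set_printoptions(precision=1,suppress=True)
for n in("scene","side"):
    im=viewer.read_camera(n); save(n+"0.png",im); c=cam(n); print(n,-c[2].T@c[3],c[2][2])
    for k in("chisel_long_1","chisel_short_1","cassette","lock_grip","long_place_1","short_place_1","violet_bottle","clear_dropper","swab_cup"):
        for r in viewer.pinpoint(k,n): print(k,round(r["confidence"],2),world(c,r["at"]),proj(c,world(c,r["at"]))[0])
E
```

```text
pics
{'t': 0.0, 'tcp_pos': array([ 6.49402509e+02, -4.31386705e-02,  2.13624747e+02]), 'tcp_rot': array([-2.22062440e+00, -2.22056747e+00,  2.08423218e-03]), 'contact_force': array([-0.09598655,  0.76657814, -0.449825  ]), 'grip_width': 0.9994558989777557}
scene [-354.4 -721.3 1305.4] [ 0.6  0.3 -0.8]
chisel_long_1 0.56 [ 520.8 -171.1    6.4] [309.4 207.8]
chisel_long_1 0.56 [ 483.2 -275.6    5.4] [331.1 228.6]
chisel_short_1 0.55 [ 418.5 -717.7    5.5] [453.1 306.4]
chisel_short_1 0.46 [ 527.6 -382.7    7.3] [367.  232.2]
chisel_short_1 0.44 [506.2  72.7  25.2] [246.7 179.3]
cassette 0.71 [452.2 142.8  -3.2] [222.1 187.1]
cassette 0.38 [ 691.3 -201.7   -0.8] [341.9 179.8]
lock_grip 0.63 [433.9 129.2  62.6] [219.1 179.4]
lock_grip 0.53 [ 691.3 -200.5   -2.5] [341.6 180. ]
long_place_1 0.93 [516.  171.7  18.9] [225.7 168.2]
long_place_1 0.62 [513.  224.4  17. ] [213.5 163.6]
long_place_1 0.18 [506.  120.8  23.3] [235.4 174.5]
short_place_1 0.76 [501.4  73.   23.3] [245.9 180.5]
short_place_1 0.74 [505.6 119.8  23.3] [235.6 174.7]
violet_bottle 0.46 [380.3 -75.7  -0.9] [262.1 226.7]
cl
[... 287 characters left out ...]
6] [337.8 211.4]
chisel_short_1 0.49 [ 525.5 -384.    10. ] [331.2 195.4]
chisel_short_1 0.44 [ 415.9 -725.6    5.8] [364.2 161.5]
cassette 0.88 [453.7 139.8   0.5] [328.5 294.8]
lock_grip 0.63 [430.4 127.   59.9] [337.8 278. ]
long_place_1 0.79 [515.  176.8  21.8] [305.2 296.2]
long_place_1 0.77 [508.7 222.4  29.3] [303.9 307.2]
long_place_1 0.69 [ 482.2 -274.    10.7] [338.1 211.4]
short_place_1 0.88 [506.   72.5  24.2] [315.2 270.4]
short_place_1 0.59 [ 517.7 -177.3    7.2] [324.8 225.9]
violet_bottle 0.45 [379.5 -73.7   2.8] [360.2 250. ]
clear_dropper 0.73 [ 692.6 -203.3    4.6] [280.2 217. ]
swab_cup 0.51 [700.2 -87.9  -4. ] [269.5 237.5]
swab_cup 0.32 [507.6 220.6  28.9] [304.4 306.8]
```

```bash
python3 - <<'E'
import cv2
a=cv2.imread("pics/scene0.png");b=cv2.imread("pics/side0.png")
cv2.imwrite("pics/a.png",cv2.resize(a[130:350,180:500],(800,550),interpolation=cv2.INTER_CUBIC))
cv2.imwrite("pics/b.png",cv2.resize(b[130:330,220:420],(600,600),interpolation=cv2.INTER_CUBIC))
E
```

```text
(no output)
```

View pics/a.png

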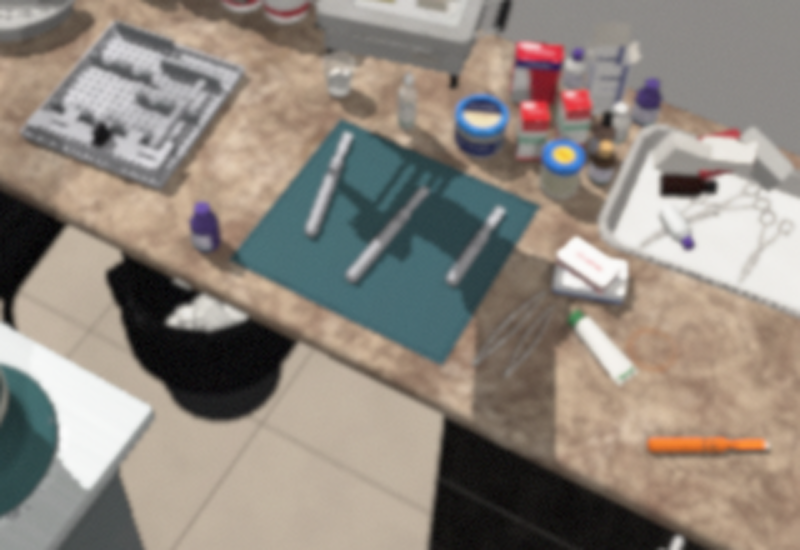

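View pics/b.png

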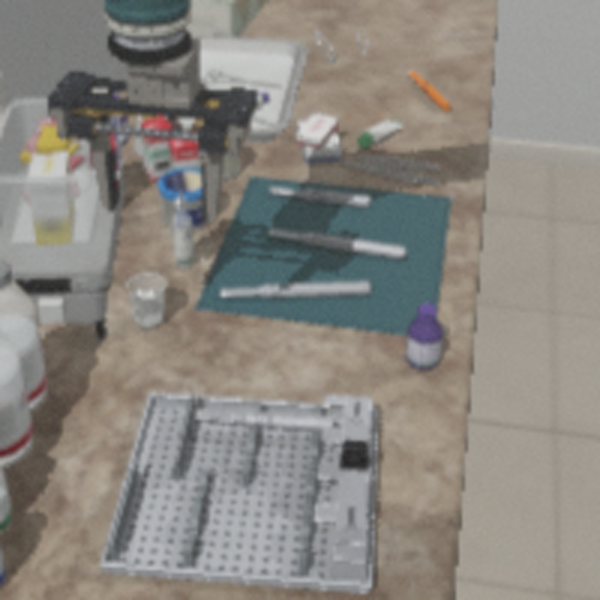

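Scene picture: three bare-steel chisels lie on the green mat, at scene px (309,208) and (331,229), both long, and (367,232), short. The orange look-alike is at (453,306), far right, so I leave it alone. The cassette is at (222,187), the black grip at (219,179). Next I look with the wrist camera from two places over each area.

```bash
cat > look.py <<'E'
from h import *
from scipy.spatial.transform import Rotation as Ro
np.set_printoptions(precision=1,suppress=True)
def rot(yaw): # tool down, closing along world y rotated by yaw
    return (Ro.from_euler('z',yaw)*Ro.from_euler('x',np.pi)).as_rotvec()
def look(tag,names,sil=()):
    c=cam("wrist"); im=viewer.read_camera("wrist"); save(tag+".png",im); out=[]
    print(tag,"cam",-c[2].T@c[3],"t",robot.observe()["t"])
    for k in names:
        for r in viewer.pinpoint(k,"wrist"):
            if r["confidence"]>.3: print(" ",k,round(r["confidence"],2),world(c,r["at"]),proj(c,world(c,r["at"]))[0])
    for k in sil:
        for r in viewer.silhouettes(k,"wrist"):
            m=r["mask"]
            ys,xs=np.nonzero(m)
            if len(xs)<200: continue
            (cx,cy),(w,h),a=cv2.minAreaRect(np.c_[xs,ys].astype(np.float32)); 
            box=cv2.boxPoints(((cx,cy),(w,h),a)); e=sorted([(np.linalg.norm(box[i]-box[(i+1)%4]),i) for i in range(4)])
            i,j=e[0][1],e[1][1]; ends=np.array([(box[i]+box[(i+1)%4])/2,(box[j]+box[(j+1)%4])/2])
            P=onplane(c,ends,9.); d=P[1]-P[0]; d*=np.sign(d[0])
            print("  sil",k,round(r["confidence"],2),"px",len(xs),"ends",ends.ravel(),"world",P[:,:2].ravel(),"len",np.linalg.norm(d),"yaw %.3f"%np.arctan2(d[1],d[0]))
            out.append((k,m,c))
    return out
E
python3 - <<'E'
from look import *
for yaw in (0.,): print(kin.ik([500,-280,5],rot(yaw)),kin.ik([510,220,18],rot(yaw)))
ch=("chisel_long_1","chisel_short_1")
robot.movep([500,-230,330],rot(0)); look("w1",ch,ch)
robot.movep([440,-290,330],rot(0)); look("w2",ch,ch)
cs=("long_place_1","short_place_1","cassette","lock_grip","chisel_short_2")
robot.movep([460,110,330],rot(0)); look("w3",cs)
robot.movep([420,170,330],rot(0)); look("w4",cs,("lock_grip",))
E
```

```text
[ 0.2  0.6  0.3  1.9 -0.3  0.6 -0.9] [-0.6  0.6  0.2  2.  -0.2  0.6 -1.8]
w1 cam [ 574.8 -228.5  498.7] t 2.1917
  chisel_long_1 0.59 [ 514.4 -172.5    9.1] [286.8 157.3]
  chisel_long_1 0.59 [ 487.1 -272.    10.1] [347.7 174.1]
  chisel_short_1 0.88 [ 519.4 -383.2   10.4] [416.8 154.8]
  chisel_short_1 0.78 [503.1  71.1  20.1] [136.8 165.3]
  chisel_short_1 0.68 [ 413.7 -721.1    6.9] [597.5 216.3]
  sil chisel_long_1 0.78 px 920 ends [356.4 103.1 344.9 214.3] world [ 598.8 -282.8  417.6 -269.1] len 181.77900735018616 yaw -0.075
  sil chisel_long_1 0.65 px 991 ends [266.8  83.8 296.6 194.1] world [ 627.1 -144.5  452.8 -187.3] len 179.48562601981965 yaw 0.240
  sil chisel_short_1 0.87 px 753 ends [413.2 179.9 424.   91. ] world [ 477.8 -381.1  617.8 -387. ] len 140.13625194025542 yaw -0.042
  sil chisel_short_1 0.86 px 825 ends [120.6 103.4 142.6 191.4] world [600.3  89.8 457.   74.9] len 144.16888356699636 yaw 0.104
  sil chisel_short_1 0.71 px 541 ends [640.5 194.  573.3 227.6] world [ 455.7 -791.3  393.3 -677.9] len 129.37926141452127 yaw -1.068
w2 cam [ 513.5 -290.8  499.3] t 2.8
[... 1485 characters left out ...]
493.7 171.  499.3] t 5.3
  long_place_1 0.87 [510.4 176.8  20.6] [317.5 107.9]
  long_place_1 0.67 [507.4 228.4  19.2] [283.8 109.9]
  short_place_1 0.86 [498.5 121.5  22.8] [353.7 116. ]
  short_place_1 0.75 [499.4  70.9  21.3] [386.5 115.6]
  cassette 0.84 [451.5 141.6  -1.1] [339.1 145.7]
  lock_grip 0.9 [427.3 129.2  63.1] [349.9 166.3]
  lock_grip 0.57 [510.8 174.5  20.3] [319.  107.6]
  chisel_short_2 0.64 [501.7  69.5  22.6] [387.7 114. ]
  sil lock_grip 0.79 px 2902 ends [410.4 149.4 285.8 161.1] world [446.9  26.6 427.4 228.6] len 202.8826742861511 yaw -1.474
  sil lock_grip 0.16 px 23584 ends [328.6   8.6 344.5 174.4] world [650.8 160.6 405.6 132.4] len 246.88807632359132 yaw 0.115
```

```bash
cat > cass.py <<'E'
import numpy as np
from scipy.optimize import least_squares
obs=np.array([[507,227.5],[510.5,176.6],[500,120.4],[500.2,70.6],[452,142.0],[427.4,130]])
# grip y unknown -> fitted as extra
mod=np.array([[65,75],[65,25],[45,-25],[45,-75],[0,0]])
def T(p,m):
    c,s=np.cos(p[2]),np.sin(p[2]); return np.array(m)@np.array([[c,s],[-s,c]])+p[:2]
r=least_squares(lambda p:(T(p,mod)-obs[:5]).ravel(),[452,142,.09])
print(r.x,r.fun.round(1))
E
python3 cass.py; cat > ov.py <<'E'
from h import *; import sys
E
python3 - <<'E'
from h import *
from cass import r,T,obs
c=cam("wrist"); im=cv2.cvtColor(cv2.imread("pics/w4.png"),cv2.COLOR_BGR2RGB)
yaw=0.1; p=[*r.x[:2],yaw]
S=6; x0,y0=255,40
big=cv2.resize(im[y0:y0+100,x0-20:x0+115],None,fx=S,fy=S,interpolation=cv2.INTER_CUBIC)
def dr(m,z,col,closed=False):
    q=((proj(c,np.c_[T(p,m),np.full(len(m),z)])-[x0-20,y0]+.5)*S).astype(int)
    cv2.polylines(big,[q.reshape(-1,1,2)],closed,col,1)
dr([[-42,-111],[197,-111],[197,111],[-42,111]],16,(255,0,0),True)
for y in(75,25): dr([[-7,y],[187,y]],25,(0,255,0)); [dr([[x,y-14],[x,y+14]],25,(255,255,0)) for x in(19,122)]
for y in(-25,-75): dr([[-7,y],[147,y]],25,(0,255,0)); [dr([[x,y-14],[x,y+14]],25,(255,255,0)) for x in(19,82)]
save("ov4.png",big); print(big.shape)
E
```

```text
[4.50184386e+02 1.42788987e+02 1.05445593e-01] [-0.1 -3.3  1.7 -2.1 -2.4  2.3  2.6  2.3 -1.8  0.8]
[4.50184386e+02 1.42788987e+02 1.05445593e-01] [-0.1 -3.3  1.7 -2.1 -2.4  2.3  2.6  2.3 -1.8  0.8]
(600, 810, 3)
```

View pics/ov4.png

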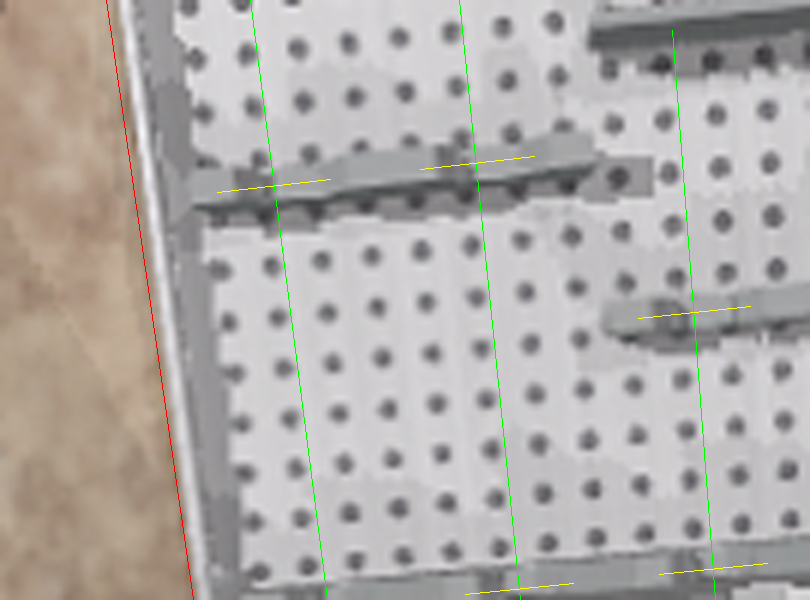

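The overlay matches the yaw of about 0.10 and the rails within a few mm. Across the places I see about 4 mm of disagreement, so I take a closer look before moving.

```bash
python3 - <<'E'
from look import *
import pickle
cs=("long_place_1","short_place_1","cassette","lock_grip","chisel_short_2")
C=[]
for i,y in enumerate((170,115)):
    robot.movep([445,y,130],rot(0.1)); C.append(cam("wrist")); look(f"w{5+i}",cs,("chisel_short_2",) if i else ())
pickle.dump(C,open("C.pkl","wb"))
im=cv2.imread("pics/w5.png"); cv2.imwrite("pics/w5b.png",cv2.resize(im[:300,80:560],(800,500),interpolation=cv2.INTER_CUBIC))
E
```

```text
w5 cam [519.5 177.8 300.1] t 6.475
  long_place_1 0.79 [509.5 177.2  20.7] [321.  130.9]
  long_place_1 0.61 [507.2 226.2  17.3] [267.5 127.9]
  short_place_1 0.69 [497.8 120.7  22.6] [381.1 150.4]
  short_place_1 0.64 [502.   73.7  19.6] [431.1 150.8]
  cassette 0.92 [454.  140.2   0.1] [351.6 189.2]
  lock_grip 0.6 [426.3 127.2  61.4] [369.7 238.4]
  chisel_short_2 0.79 [500.8  68.4  22.1] [437.4 153. ]
w6 cam [519.  121.2 299.7] t 7.1083
  long_place_1 0.85 [507.3 227.2  20.1] [203.6 121.5]
  long_place_1 0.65 [509.7 173.9  22.2] [261.8 124.2]
  short_place_1 0.9 [501.3  72.9  15.9] [371.1 144.1]
  short_place_1 0.77 [496.6 118.7  25. ] [321.7 145.1]
  cassette 0.73 [452.1 138.9   0.8] [297.5 185.4]
  lock_grip 0.66 [430.1 130.   62.3] [300.5 227.6]
  chisel_short_2 0.98 [499.7  70.3  23.2] [374.9 146.8]
  sil chisel_short_2 0.84 px 2389 ends [381.   26.8 371.9 190.1] world [602.7  76.8 456.3  64.6] len 146.8874499946727 yaw 0.083
```

View pics/w5b.png

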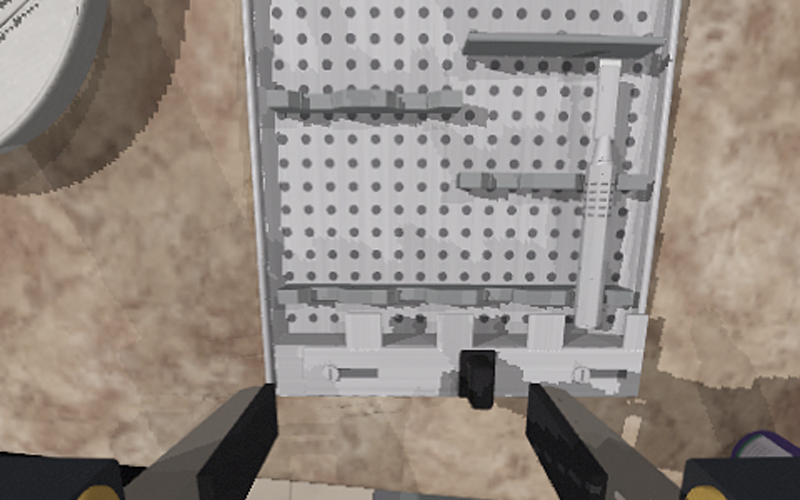

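```bash
python3 - <<'E'
from h import *
import pickle
from cass import T,mod
from scipy.optimize import least_squares
obs=np.array([[507.2,226.9],[510,176.2],[498.3,120.6],[500.4,70.0],[452.8,140.6]])
r=least_squares(lambda p:(T(p,mod)-obs).ravel(),[452,142,.1]); p=r.x; print(p,r.fun.round(1))
C=pickle.load(open("C.pkl","rb")); big=[]
for k,(c,n) in enumerate(zip(C,("w5","w6"))):
    im=cv2.cvtColor(cv2.imread(f"pics/{n}.png"),cv2.COLOR_BGR2RGB)
    S=4; o=np.array([(230,75),(300,75)][k]); b=cv2.resize(im[o[1]:o[1]+140,o[0]-(0,130)[k]*0:o[0]+(150,100)[k]][:, :100 if k else 150],None,fx=S,fy=S,interpolation=cv2.INTER_CUBIC)
    def dr(m,col):
        m=np.float64(m); q=((proj(c,np.c_[T(p,m[:,:2]),m[:,2]])-o+.5)*S).astype(int); cv2.polylines(b,[q.reshape(-1,1,2)],False,col,1)
    for y,xs in((75,(15,118)),(25,(15,118)),(-25,(15,78)),(-75,(15,78))):
        for x in xs:
          dr([[x,y-20,25],[x,y-14,25],[x,y-8,16],[x,y+8,16],[x,y+14,25],[x,y+20,25]],(255,0,0))
          dr([[x+8,y-20,25],[x+8,y-14,25],[x+8,y-8,16],[x+8,y+8,16],[x+8,y+14,25],[x+8,y+20,25]],(255,160,0))
    dr([[-42,111,16],[197,111,16]],(0,0,255)); dr([[-42,-111,16],[197,-111,16]],(0,0,255))
    big.append(b)
pad=np.zeros((560,800,3),np.uint8); w=0
g=np.hstack(big); g=cv2.resize(g,(800,int(g.shape[0]*800/g.shape[1]))); save("ov5.png",g); print(g.shape)
E
```

```text
[4.50184386e+02 1.42788987e+02 1.05445593e-01] [-0.1 -3.3  1.7 -2.1 -2.4  2.3  2.6  2.3 -1.8  0.8]
[4.49989208e+02 1.42183654e+02 1.06481705e-01] [-0.5 -3.2  2.  -2.2 -0.9  1.5  2.3  2.4 -2.8  1.6]
(448, 800, 3)
```

View pics/ov5.png

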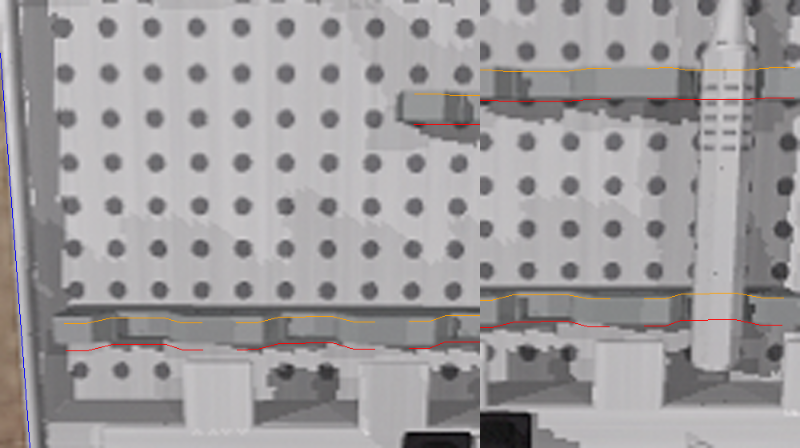

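```bash
python3 - <<'E'
from h import *
import pickle
c=pickle.load(open("C.pkl","rb"))[1]
p=np.array([450,142.2,.1065])
rs=viewer.silhouettes("cassette","wrist"); print([(round(r["confidence"],2),int(r["mask"].sum())) for r in rs])
m=rs[0]["mask"]
rows=np.arange(70,190,5); L=[];R=[]
for v in rows:
    u=np.nonzero(m[v])[0]; L.append((u.min()-.5,v)); R.append((u.max()+.5,v))
for n,e in(("L",L),("R",R)):
    W=onplane(c,e,16.)[:,:2]
    a=np.polyfit(W[:,0],W[:,1],1); res=W[:,1]-np.polyval(a,W[:,0]); k=abs(res-np.median(res))<3; a=np.polyfit(W[k,0],W[k,1],1)
    print(n,"yaw",np.arctan(a[0]),"y at x=510:",np.polyval(a,510),"rms",res[k].std(),k.sum(),W[::4].round(1).tolist())
E
```

```text
[(0.92, 54501)]
L yaw 0.09471695446878138 y at x=510: 259.2857658001052 rms 0.4086636433297991 24 [[548.9, 263.2], [532.0, 261.8], [514.7, 259.4], [496.8, 257.9], [478.4, 256.5], [459.5, 254.0]]
R yaw 0.09565441299940863 y at x=510: 33.70664064729172 rms 0.5280494815156046 24 [[569.7, 40.0], [553.0, 38.0], [536.0, 35.1], [518.2, 33.8], [499.9, 32.5], [481.0, 31.1]]
```

```bash
cat > pp.py <<'E'
from look import *
P=np.array([450.,140.8,.095])
def place(x,y):
    c,s=np.cos(P[2]),np.sin(P[2]); return np.array([P[0]+c*x-s*y,P[1]+s*x+c*y])
def st(tag):
    o=robot.observe(); print(tag,"t%.1f"%o["t"],"tcp",o["tcp_pos"],"F",o["contact_force"],"w%.3f"%o["grip_width"],"gf%.1f"%o["grip_force"]); return o
def pick(x,y,yaw):
    grip(.55,40); robot.movep([x,y,110],rot(yaw)); robot.servo_line([x,y,20],feed=200); robot.servo_line([x,y,5],feed=60); st("down")
    grip(0,40); o=st("gripped"); robot.servo_line([x,y,110],feed=200); st("lifted"); return 9-o["tcp_pos"][2]
def put(x,y,off):
    q=place(x,y); r=rot(P[2])
    robot.movep([*q,110],r); robot.servo_line([*q,50],feed=200); robot.hold(.1); st("over")
    robot.servo_line([*q,24.5-off],feed=60); robot.hold(.1); st("seated?")
E
python3 - <<'E'
from look import *
robot.movep([430,-275,130],rot(0)); ch=("chisel_long_1","chisel_short_1"); look("w7",ch,ch)
E
```

```text
w7 cam [ 504.8 -273.4  299. ] t 8.9583
  chisel_long_1 0.81 [ 482.9 -275.4    6. ] [323.5 142.6]
  chisel_long_1 0.66 [ 515.5 -171.8    8.6] [212.2 107.4]
  chisel_short_1 0.97 [ 522.4 -381.7   10. ] [439.2 100.1]
  sil chisel_long_1 0.66 px 2684 ends [178.2  -1.4 234.9 172.7] world [ 606.9 -149.2  454.1 -188.9] len 157.89587026049213 yaw 0.254
  sil chisel_long_1 0.6 px 2916 ends [333.5   7.6 316.7 209.1] world [ 598.4 -283.5  417.2 -268.8] len 181.7772453035668 yaw -0.081
  sil chisel_short_1 0.57 px 2288 ends [450.8  -0.6 433.9 148.3] world [ 606.3 -384.8  478.2 -381.2] len 128.083253131891 yaw -0.028
  sil chisel_short_1 0.48 px 2972 ends [ 20.  74.  20. 212.] world [549.1  11.  412.8  45.8] len 140.69651741521326 yaw -0.250
```

```bash
python3 - <<'E'
import cv2
a=cv2.imread("pics/w7.png")[0:230,160:480]; cv2.imwrite("pics/w7c.png",cv2.resize(a,(800,575),interpolation=cv2.INTER_CUBIC))
E
```

```text
(no output)
```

View pics/w7c.png

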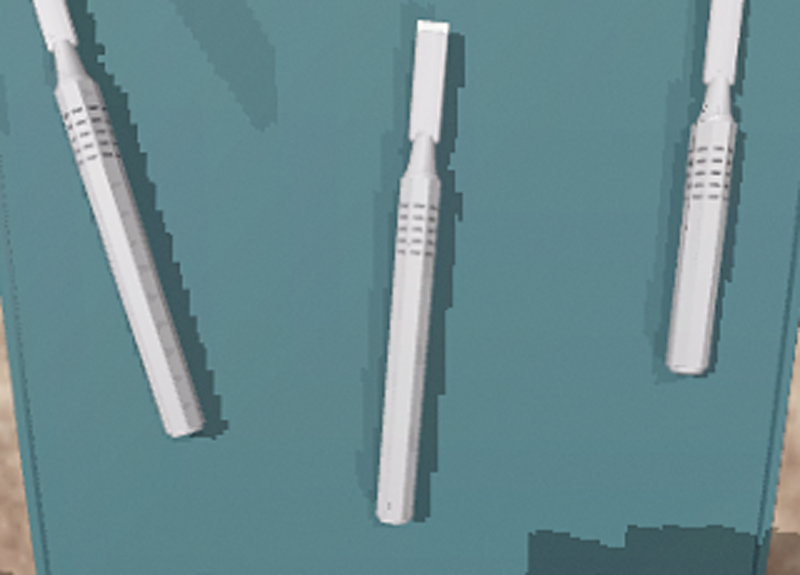

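The crop shows plain steel chisels with their blades pointing away from the robot. The long ones are at px (212,107) and (323,143), and the short-handled one is at (439,100); it isn't orange, so it's the right one. I pick long A first.

```bash
python3 - <<'E'
from pp import *
import json
off=pick(516.3,-172,.252); print("off",off)
put(65,75,off); grip(.25); st("open")
q=place(65,75); robot.servo_line([*q,110],feed=250)
robot.movep([*place(-5,50),140],rot(P[2])); look("w8",("chisel_long_1",),("chisel_long_1",))
E
```

```text
down t11.5 tcp [ 516.2 -171.9    5. ] F [ 0.6 -1.   1.2] w0.550 gf0.0
gripped t12.2 tcp [ 516.4 -172.     5.1] F [-0.7 -0.6  1.2] w0.145 gf40.0
lifted t12.8 tcp [ 515.6 -171.6  109.3] F [-0.  -0.6 -1.2] w0.141 gf40.0
off 3.9094069916238867
over t14.8 tcp [508.9 221.5  51.3] F [ 0.1  0.2 -0.4] w0.147 gf40.0
seated? t15.6 tcp [507.7 221.7  20.7] F [ 0.3 -0.2 -0.2] w0.144 gf40.0
open t15.9 tcp [507.7 221.7  20.8] F [-0.  -0.2 -0. ] w0.252 gf0.0
w8 cam [513.4 197.  308.6] t 16.9083
  chisel_long_1 0.86 [507.4 223.   20.7] [292.7 122.7]
  sil chisel_long_1 0.73 px 2862 ends [291.7  -0.1 294.6 192.1] world [613.1 232.8 438.6 217.3] len 175.26102063157597 yaw 0.089
```

```bash
python3 - <<'E'
from pp import *
off=pick(484.3,-274.2,-.075); put(65,25,off); grip(.25); st("open")
robot.servo_line([*place(65,25),110],feed=250)
off=pick(522.5,-382.6,-.027); put(45,-25,off); grip(.25); st("open")
robot.servo_line([*place(45,-25),110],feed=250)
robot.movep([*place(-10,0),150],rot(P[2])); look("w9",("chisel_long_1","chisel_short_1","lock_grip"),("chisel_long_1","chisel_short_1"))
im=cv2.imread("pics/w9.png"); cv2.imwrite("pics/w9b.png",cv2.resize(im[:260,130:490],(800,578),interpolation=cv2.INTER_CUBIC))
E
```

```text
down t20.3 tcp [ 484.2 -274.2    5. ] F [-0.1  0.1 -0.5] w0.548 gf0.0
gripped t20.9 tcp [ 484.4 -274.2    5.1] F [ 0.  -0.   1.1] w0.145 gf40.0
lifted t21.6 tcp [ 483.8 -273.6  109.2] F [ 0.3  0.1 -0.2] w0.146 gf40.0
over t23.8 tcp [513.6 171.6  51.2] F [-0.  -0.3 -0.9] w0.141 gf40.0
seated? t24.6 tcp [512.5 171.9  20.7] F [-0.4 -0.1 -0.9] w0.142 gf40.0
open t24.9 tcp [512.4 171.9  20.7] F [-0.4  0.1 -0.5] w0.248 gf0.0
down t29.0 tcp [ 522.4 -382.5    5. ] F [ 0.4 -0.2  0.5] w0.551 gf0.0
gripped t29.6 tcp [ 522.5 -382.7    5.1] F [-0.8 -0.2  0.9] w0.142 gf40.0
lifted t30.3 tcp [ 522.  -381.8  109.1] F [-0.2 -0.4 -1. ] w0.145 gf40.0
over t32.7 tcp [498.4 119.9  51.1] F [-0.7 -0.2 -0.6] w0.148 gf40.0
seated? t33.4 tcp [497.4 120.1  20.8] F [ 0.7 -0.1 -0.8] w0.142 gf40.0
open t33.8 tcp [497.3 120.3  20.8] F [-0.6  0.1  0.1] w0.248 gf0.0
w9 cam [513.1 147.6 318.5] t 34.725
  chisel_long_1 0.59 [503.9 224.9  23.6] [239.6 120.8]
  chisel_long_1 0.57 [513.8 173.5  18.7] [294.6 115.3]
  chisel_short_1 0.7 [502.2  69.   20.4] [400.5 138.4]
  chisel_short_1 0.56 [495.4 119.6  24.8] [348.6 140.6]
  lock_grip 0.84 [428.1 126.8  62.2] [335.3 218.7]
  sil chisel_long_1 0.81 px 2620 ends [236.2  -0.4 247.1 183.9] world [612.  235.7 439.7 219. ] len 173.0183505463037 yaw 0.097
  sil chisel_long_1 0.67 px 2728 ends [293.9  -0.  295.4 185.1] world [616.2 182.9 443.4 168.2] len 173.48695906339677 yaw 0.084
  sil chisel_short_1 0.89 px 2129 ends [404.9  27.8 397.7 182. ] world [603.2  78.  457.   61.7] len 147.09364700261227 yaw 0.111
  sil chisel_short_1 0.85 px 1989 ends [350.   30.9 346.5 183.1] world [595.1 128.8 450.7 115.1] len 145.14004863062328 yaw 0.095
  sil chisel_short_1 0.66 px 41156 ends [446.  113.5 198.  113.5] world [530.7  24.6 506.9 270.6] len 247.1572581314794 yaw -1.474
```

View pics/w9b.png

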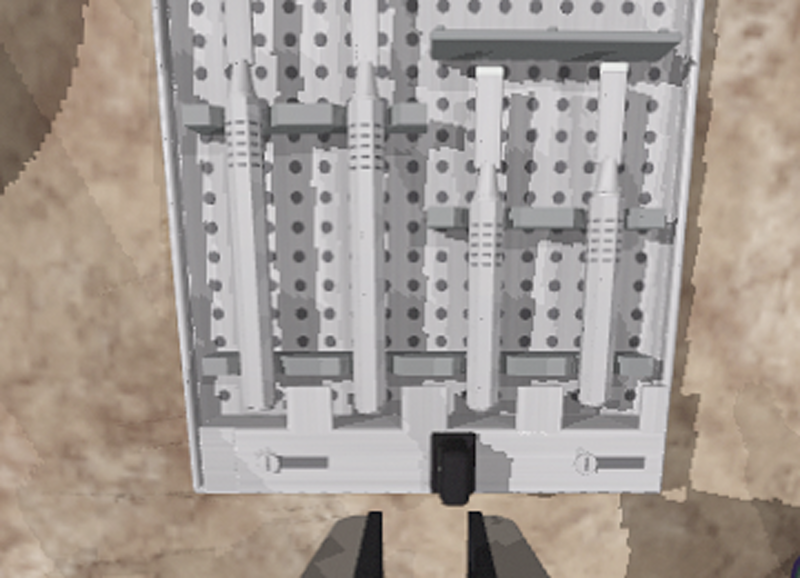

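All four chisels are seated in their notches with blades away from the bar; the butts are in line at display row ~405 and the bar is still open, with the grip at w9 px (335,219). Next I slide the lock bar.

```bash
python3 - <<'E'
from pp import *
g=np.array([428.3,128.3]); r=rot(P[2]); d=np.array([-np.sin(P[2]),np.cos(P[2])])
grip(.45,15); robot.movep([*g,100],r); robot.servo_line([*g,46],feed=120); st("at grip")
grip(0,15); o=st("gripped"); s=o["tcp_pos"][:2]
for k in (10,18,22,24,25,26,27,28,29):
    robot.servo_line([*(s+d*k),46],feed=50); robot.hold(.1); o=st(k)
    if k>20 and abs(o["contact_force"][:2]@d)>12: break
robot.hold(.2); e=robot.observe()["tcp_pos"][:2]; print("travel",(e-s)@d)
grip(.45); robot.servo_line([*e,130],feed=150)
robot.movep([*place(-30,0),170],r); look("w10",("lock_grip","chisel_long_1","chisel_short_1"))
im=cv2.imread("pics/w10.png"); cv2.imwrite("pics/w10b.png",cv2.resize(im[:260,130:490],(800,578),interpolation=cv2.INTER_CUBIC))
E
```

```text
at grip t36.4 tcp [429.2 128.6  46.8] F [0.  0.8 0.9] w0.446 gf0.0
gripped t36.9 tcp [428.5 128.3  46.3] F [-0.4 -0.1  4.2] w0.129 gf15.0
10 t37.4 tcp [427.5 139.3  46.3] F [-2.   1.3  7. ] w0.132 gf15.0
18 t37.8 tcp [426.8 147.3  46.3] F [-1.1  1.7  5.4] w0.132 gf15.0
22 t38.1 tcp [426.4 150.6  46.3] F [-2.2 -0.4  6.7] w0.128 gf15.0
24 t38.5 tcp [426.4 150.7  46.3] F [-2.  -5.8  9.3] w0.129 gf15.0
25 t38.8 tcp [426.4 150.7  46.3] F [-0.9 -7.9 10.4] w0.126 gf15.0
26 t39.2 tcp [426.4 150.7  46.3] F [ -0.5 -11.9  12.1] w0.128 gf15.0
27 t39.5 tcp [426.4 150.8  46.2] F [ -0.5 -13.2  12.1] w0.123 gf15.0
travel 22.555822334271728
w10 cam [493.9 145.  339.1] t 41.3667
  lock_grip 0.69 [424.3 149.8  61.8] [309.5 194.1]
  chisel_long_1 0.91 [504.9 222.2  18.6] [247.1 100.9]
  chisel_long_1 0.87 [514.1 173.4  19.9] [295.3  95.9]
  chisel_short_1 0.78 [496.3 122.6  22.3] [343.6 118.9]
  chisel_short_1 0.71 [501.3  68.7  20.8] [396.3 119.2]
```

View pics/w10b.png

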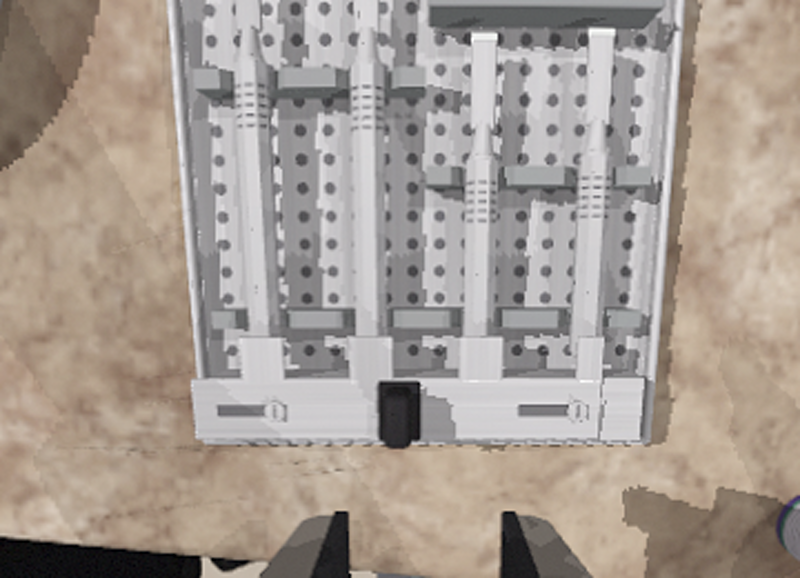

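The lock bar hit a hard stop after 22.6 mm: force rose with no further travel, and the pins sit at the slot ends. Its fingers cover all the butts and the robot is clear, so I hand in.

```bash
python3 - <<'E'
from h import *
print(robot.job_done())
E
```

```text
the job is handed in; nothing more can be done
None
```

The job is handed in at about 41 s: all three loose chisels are seated by length, `chisel_short_2` is still in its place, and the lock bar is against its end stop over the butts; no verdict came back.

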